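Lock the last push-pin of a processor cooler

TASK

Three of the four black push-pins that fix the processor cooler to the motherboard are locked; one still stands up. Press the head of that one straight down with your fingertips until it is fully home, level with the others, without ramming it, then draw back. Do not touch the other three pins, the fan or cooler, or anything else on the board, do not pull any pin up, and leave the things lying around where they are.

Things in the scene. Friction and masses are not known exactly. Their poses are not given: they have to be found in the camera images.
- open_pin_top (a point): Centre of the flat top of the push-pin head that is still up (released): a ribbed black cylinder 15 mm across and 23 mm tall, sliding straight up and down on a white shaft. Its top starts 65.5 to 67 mm above the table and shows a band of the white shaft below the head; locked home it is at 60 mm, level with the other three tops. Which corner of the cooler it is on varies. z is up.
- open_pin (a joint): Travel of that head in m: 0 = released (up), growing downward to 0.007 = locked home against its stop; it starts between 0 and 0.0015. About 6 N of push moves it, it stays where it is left, and a pull would draw it up (negative).
- open_post: The whole fastener that is still up (fixed post plus its head). Origin on its axis on the mat, 2 mm above the table; z up.
- locked1_pin_top (a point): Centre of the flat top of a push-pin head that is already locked: a ribbed black cylinder 15 mm across and 23 mm tall, sliding straight up and down on a white shaft, top 60 mm above the table. To be left alone.
- locked1_pin (a joint): Travel of that locked head in m: 0.007 = locked home, less = being pulled up.
- locked1_post: The whole of that locked fastener (fixed post plus its head). Origin on its axis on the mat, 2 mm above the table; z up.
- locked2_pin_top (a point): Centre of the flat top of a push-pin head that is already locked: a ribbed black cylinder 15 mm across and 23 mm tall, sliding straight up and down on a white shaft, top 60 mm above the table. To be left alone.
- locked2_pin (a joint): Travel of that locked head in m: 0.007 = locked home, less = being pulled up.
- locked2_post: The whole of that locked fastener (fixed post plus its head). Origin on its axis on the mat, 2 mm above the table; z up.
- locked3_pin_top (a point): Centre of the flat top of a push-pin head that is already locked: a ribbed black cylinder 15 mm across and 23 mm tall, sliding straight up and down on a white shaft, top 60 mm above the table. To be left alone.
- locked3_pin (a joint): Travel of that locked head in m: 0.007 = locked home, less = being pulled up.
- locked3_post: The whole of that locked fastener (fixed post plus its head). Origin on its axis on the mat, 2 mm above the table; z up.
- board: Green motherboard, 244 x 226 mm, bolted with its cooler and fan to an aluminium test-bench tray that does not move; top face 20 mm above the table. Origin on the mat (2 mm above the table) under the cooler's centre; x towards the board's far edge, y towards the rear sockets, z up. Sockets and heatsinks at y = +55 to +91 mm and at x = +56 to +72 mm reach up to 52 mm above the table.
- fan_top (a point): Centre of the open grey fan on the round aluminium cooler, 53 mm above the table, level with the top of the fan's frame ring. Cooler and fan are 89 mm across; the four push-pins stand round them at x, y = +/-37.5 mm in the board's frame.
- memory_top (a point): Top middle of the nearer of two blue memory modules standing on the board, 56 mm above the table. They run 130 mm along the board's x, 6 mm thick, at y = -75.5 and -94.5 mm in its frame.
- spool: Loose steel-grey solder spool, 54 mm across, 55 mm tall, standing beside the board. Origin under its centre.
- bottle: Loose white cleaner bottle with a blue cap, 50 mm across, 125 mm tall, standing beside the board. Origin under its centre.
- drive: Loose hard disk drive lying flat right of the board, 147 x 102 x 25 mm. Origin under its centre.
- driver: Loose screwdriver with orange handle, 170 mm long, lying beyond the board. x runs along it from handle to tip.

How it is judged:
By the outcome, as a careful person would: the job done as asked, in the order asked, and still so for the second after the job is handed in, with the robot touching nothing.
It also fails if it takes over 32 s, if anything falls off the work surface, if the arm or the gripper's body presses on something with over 40 N, if the wrist force passes 120 N, or if a joint passes its speed limit or range.

ROBOT

A 6-joint arm with a two-finger parallel gripper is mounted at the origin on the work surface. World frame = base frame: x ahead of the robot, y to its left, z up, the work surface at z = 0. Lengths are in m, angles in rad, forces in N, time in s.
With the tool pointing down it reaches from about 0.35 to 0.8 m from the base axis. Payload 7.3 kg.
Tool frame: the origin (TCP) lies between the finger pads; the fingertips stand 25 mm ahead of it and the grasp point (between the pads) lies 6 mm ahead of it (r.tip_extent is the distance from the TCP to the fingertips, in m); z points along the fingers, y is the direction in which the jaws open and shut (so a half turn about z gives the same grasp; the last joint's range is limited). The gripper opens to 85 mm and grips with 20 to 120 N. Pads are 22 mm wide; open, the fingers measure 114 mm over their backs; the gripper's body (76 mm by 85 mm) begins 54 mm behind the grasp point. The pads swing forward as they close: fully open they stand 13 mm farther back than shut.
Start: joints at [0.955, 0.342, 1.524, -0, 1.275, -0.146], TCP at [0.238, 0.468, 0.223] pointing down, gripper open.
Joint ranges: [-2.53, 2.53], [-0.77, 2.02], [0.04, 2.7], [-1, 4.14], [0.28, 2.66], [-3.11, 3.11]. Speed limits (rad/s): [2.57, 2.57, 3.14, 3.14, 3.14, 3.14].

INTERFACE

Orientations are given as a unit quaternion [x, y, z, w].
In Python, from workcell import r, command_gripper, optics gives the robot as it stands. The module is installed in compiled form; this text tells all that it offers. Calls block until the motion is done:
- r.reach(position, orientation): joint-space move of the TCP to a pose.
- r.move_straight(position, orientation=None, speed=0.15, max_force=None): straight line of the TCP; orientation=None keeps the orientation; speed is the mean speed in m/s. With max_force (N) it stops when the force on the tool has changed by that much, and returns True; else False.
- r.movej(angles): joint-space move.
- command_gripper(opening, force=None): finger opening in m; force is the grip in N (None keeps the last); returns when the fingers have stopped.
- r.hold(seconds).
- r.solve_ik(position, orientation): joint angles nearest the present ones, or None.
- r.read_state(): the state.
- optics.get_image(name): name is "scene" or "side" or "wrist"; returns (picture, depth): 384x512x3 uint8, red, green, blue; 384x512 float32, m along the optical axis (not along the pixel's ray), 0 where there is no reading.
- optics.camera_model(name): a dict with "K" (3x3 intrinsics, pixels), "R" (3x3) and "t" (3): a world point X has camera coordinates R X + t; the wrist camera has in their place "tool_from_camera" (4x4, takes a point from camera to tool coordinates, whose origin is the TCP and whose axes are the flange's). Camera axes: x right, y down, z forward; pixel columns grow to the right and rows downward; lengths in m; the calibration is good to about 2 mm. The wrist camera is an equidistant fisheye: a pixel r from the principal point sees the ray r / f radians off the axis. A picture is of the moment at which its call begins: read the wrist's pose just before it. camera_model takes no time and is no camera call.
A pose or a line that the arm cannot do raises r.PlanningError and nothing moves.
- r.finish_job(): hands the job in, once; it reports no verdict.
The state is a dict: "time_s": time; "joint_positions": joint angles; "dq": joint speeds; "tau": joint torques, N m; "eef_pos": TCP position; "eef_rot": TCP orientation; "contact_force": force on the tool from outside, world axes, zero at the start; "torque": the same for the moment, N m; "grip_width": finger opening in m.
Only numpy, scipy, OpenCV 4.12 (cv2) and the standard library are available. Lean on these libraries where they do the work, as an engineer would, in place of code of your own. Each camera call takes 0.05 s, during which the arm holds its last target.

## Working session

There is one attempt and no reset: what is moved stays moved. The work goes in short steps, each a Python script; the robot and the scene stay as the last script left them, time stands still between calls to the robot, and variables do not carry over. Pictures are saved under pics/ and viewed, and the job is handed in when it is done.

```bash
mkdir -p pics
python3 - <<'E'
from workcell import r, command_gripper, optics
import numpy as np, cv2
s=r.read_state(); print(s)
for n in ("scene","side","wrist"):
    im,d=optics.get_image(n); cv2.imwrite(f"pics/{n}0.png",im[...,::-1]); np.savez(f"pics/{n}0.npz",im=im,d=d)
    print(n,optics.camera_model(n))
E
```

```text
{'time_s': 0.0, 'joint_positions': array([ 9.55005866e-01,  3.42710198e-01,  1.52503835e+00, -8.80930098e-06,
        1.27538977e+00, -1.45997266e-01]), 'dq': array([-0.00091094, -0.00163037, -0.0004894 , -0.00091554, -0.00083793,
       -0.00159556]), 'tau': array([-1.78188361e-04, -4.33685732e+01, -2.46015429e+01, -1.34472971e-04,
        7.77868117e-03,  1.16664643e-05]), 'eef_pos': array([0.23740373, 0.46778422, 0.22192502]), 'eef_rot': array([ 2.32741104e-01,  9.72538421e-01, -7.19013583e-04, -2.83390569e-04]), 'contact_force': array([-0.92256443, -0.664567  , -1.08634773]), 'torque': array([-0.02029701, -0.04501446, -0.07115232]), 'grip_width': 0.08523426546601047}
scene {'K': array([[379.12080483,   0.        , 255.97014833],
       [  0.        , 379.12080483, 194.24790017],
       [  0.        ,   0.        ,   1.        ]]), 'R': array([[-0.4921073 ,  0.8703758 ,  0.01662449],
       [ 0.54239398,  0.32149284, -0.77617725],
       [-0.68091055, -0.37294547, -0.63029556]]), 't': array([ 0.28468611, -0.25880691,  1.35739922])}
side {'K': array([[443.77980884,   0.        , 255.10791684],
       [  0.        , 443.77980884, 194.45448596],
       [  0.        ,   0.        ,   1.        ]]), 'R': array([[-0.98484826, -0.17340006, -0.0025161 ],
       [-0.09348666,  0.54307804, -0.83446179],
       [ 0.14606217, -0.82158302, -0.55106005]]), 't': array([0.5863451 , 0.08761312, 0.91074249])}
wrist {'K': array([[297.31863964,   0.        , 255.44422882],
       [  0.        , 297.31863964, 197.76534672],
       [  0.        ,   0.        ,   1.        ]]), 'tool_from_camera': array([[ 3.30678993e-04, -9.58673388e-01, -2.84508744e-01,
         7.33232776e-02],
       [ 9.99999860e-01,  1.99204751e-04,  4.91045202e-04,
        -1.12005063e-03],
       [-4.14076474e-04, -2.84508866e-01,  9.58673320e-01,
        -1.51592481e-01],
       [ 0.00000000e+00,  0.00000000e+00,  0.00000000e+00,
         1.00000000e+00]])}
```

View pics/scene0.png

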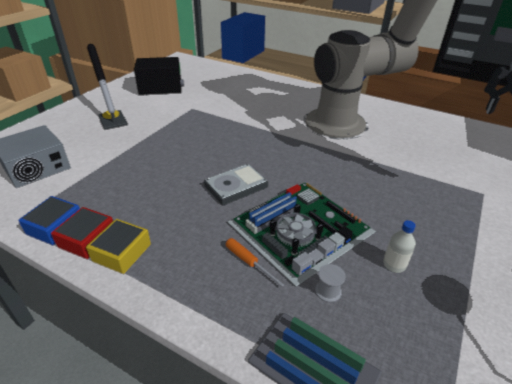

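View pics/side0.png

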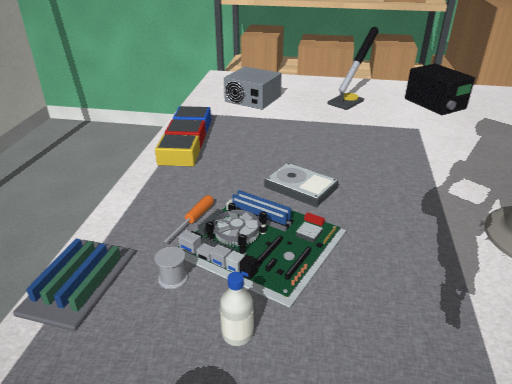

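View pics/wrist0.png

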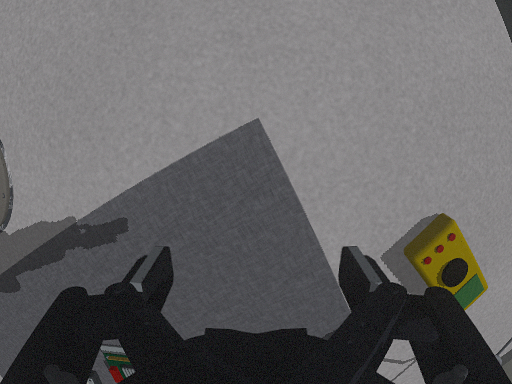

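Scene: the board is around px (300,228), with the fan at (295,227). Side: the fan is at (237,227), and the bottle, spool and screwdriver lie around the board. I'll enlarge both views.

Run:
```python
import numpy as np, cv2
a=np.load("pics/side0.npz")['im'][180:300,160:350,::-1]; cv2.imwrite("pics/side_c.png",cv2.resize(a,None,fx=4,fy=4,interpolation=cv2.INTER_CUBIC))
a=np.load("pics/scene0.npz")['im'][175:280,220:380,::-1]; cv2.imwrite("pics/scene_c.png",cv2.resize(a,None,fx=5,fy=5,interpolation=cv2.INTER_CUBIC))
from workcell import optics
for n,u,v in (("scene",295,227),("side",237,227)):
    d=np.load(f"pics/{n}0.npz")['d'];m=optics.camera_model(n)
    z=d[v,u];p=np.linalg.inv(m["K"])@[u,v,1]*z
    print(n,m["R"].T@(p-m["t"]))
```

```text
scene [0.61693637 0.12226078 0.0527706 ]
side [0.60600671 0.13998989 0.05306621]
```

View pics/side_c.png

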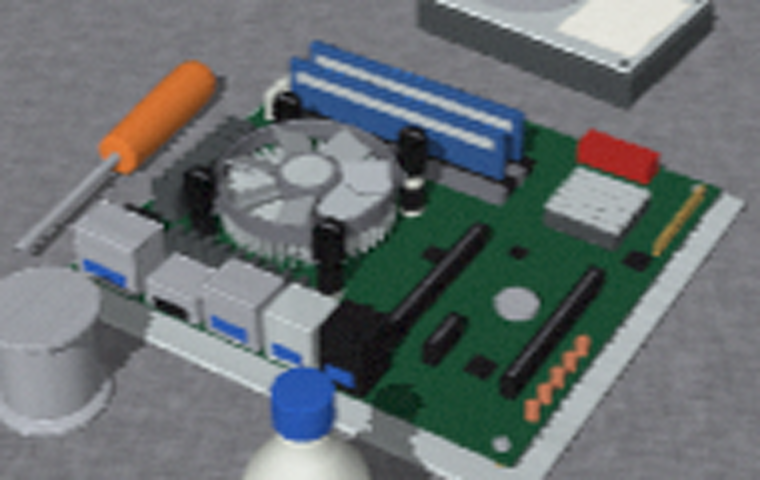

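View pics/scene_c.png

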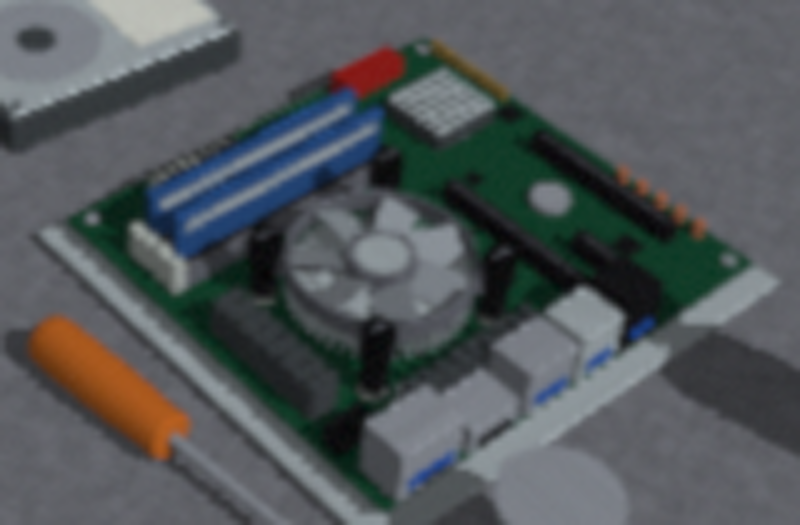

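Side crop: the pin at (412,150), nearest the robot and on the memory side, shows a white band under its head. I'll check the heights with the depth data.

```bash
cat > h.py <<'E'
import numpy as np
from workcell import optics
def cloud(n,d,m=None):
    m=m or optics.camera_model(n)
    v,u=np.mgrid[:d.shape[0],:d.shape[1]]
    x=(u-m["K"][0,2])/m["K"][0,0]*d; y=(v-m["K"][1,2])/m["K"][1,1]*d
    P=np.stack([x,y,d],-1)
    return (P-m["t"])@m["R"]
E
python3 - <<'E'
from h import *
from scipy import ndimage as nd
for n in("scene","side"):
    f=np.load(f"pics/{n}0.npz");d=f['d'];P=cloud(n,d)
    im=f['im'].astype(int)
    q=np.linalg.norm(P[...,:2]-[0.612,0.131],axis=-1)
    m=(q<.08)&(P[...,2]>.045)&(P[...,2]<.075)&(im.max(-1)<60)&(d>0)
    L,k=nd.label(m,np.ones((3,3)))
    for i in range(1,k+1):
        s=L==i
        if s.sum()<8: continue
        z=P[s][:,2]; t=z>z.max()-.004
        vu=np.argwhere(s).mean(0); print(n,s.sum(),vu[::-1].round(),P[s][t].mean(0).round(4),np.sort(z)[-5:].round(4))
    g=(q<.045)&(abs(P[...,2]-.053)<.003)&(im.min(-1)>90); print(P[g].mean(0),(P[g].min(0)+P[g].max(0))/2,g.sum())
E
```

```text
scene 49 [296. 208.] [0.5643 0.1012 0.0658] [0.0669 0.067  0.0671 0.0673 0.0683]
scene 9 [306. 217.] [0.5705 0.1297 0.0498] [0.0496 0.05   0.05   0.0502 0.051 ]
scene 145 [284. 234.] [0.648  0.1077 0.0594] [0.0606 0.061  0.0613 0.0614 0.0617]
scene 58 [319. 228.] [0.5921 0.17   0.0585] [0.0593 0.0594 0.0597 0.06   0.0603]
[0.61101441 0.12619428 0.05180093] [0.6133155  0.12707305 0.05238442] 178
side 41 [232. 207.] [0.6302 0.0769 0.0581] [0.059  0.0591 0.0597 0.0597 0.0602]
side 79 [263. 217.] [0.5606 0.1062 0.0653] [0.0663 0.0664 0.0666 0.0668 0.0675]
side 70 [210. 226.] [0.659  0.1463 0.0582] [0.0594 0.0594 0.0596 0.0597 0.0601]
side 74 [242. 240.] [0.5886 0.1751 0.0585] [0.0597 0.0597 0.0598 0.0601 0.0602]
[0.60862734 0.13058816 0.05147992] [0.61024047 0.12951035 0.05235873] 274
```

The open pin top is at about (0.5625, 0.104, 0.0665). The other three tops read 0.060, so this one stands about 6 mm higher than they do. Next I close the gripper and take a wrist view near the pin to refine its position.

Run:
```python
from h import *
from workcell import r, command_gripper
import cv2
print(r.tip_extent, r.solve_ik([0.612,0.104,0.17],[0,1,0,0]), r.solve_ik([0.562,0.104,0.085],[0,1,0,0]))
command_gripper(0.0)
r.reach([0.622,0.104,0.19],[0,1,0,0])
s=r.read_state(); print(s)
im,d=optics.get_image("wrist"); np.savez("pics/wrist1.npz",im=im,d=d,p=s["eef_pos"],q=s["eef_rot"]); cv2.imwrite("pics/wrist1.png",im[...,::-1])
```

```text
0.025 [ 4.49415826e-02  5.59304666e-01  1.32058096e+00 -4.44089210e-16
  1.26170702e+00 -1.52585474e+00] [ 4.89085327e-02  5.65403442e-01  1.57243768e+00 -4.44089210e-16
  1.00375153e+00 -1.52188779e+00]
{'time_s': 2.8333, 'joint_positions': array([ 4.57072886e-02,  5.61531886e-01,  1.25926865e+00,  3.39981063e-04,
        1.32063473e+00, -1.52615107e+00]), 'dq': array([ 5.35349742e-03, -3.19088118e-03, -3.54616832e-04, -2.56949277e-03,
       -6.03627065e-07, -1.25787475e-03]), 'tau': array([-6.31590709e-01, -5.46076119e+01, -2.50995684e+01, -3.71453573e-02,
       -9.06085043e-03, -5.98040671e-03]), 'eef_pos': array([0.62173879, 0.10502392, 0.19019768]), 'eef_rot': array([-4.88945732e-04,  9.99999864e-01,  1.68088167e-04,  7.11726509e-05]), 'contact_force': array([ 0.27921775,  0.29009392, -0.76135525]), 'torque': array([-0.00561301,  0.02703984, -0.05662232]), 'grip_width': 0.00017978823515250324}
```

View pics/wrist1.png

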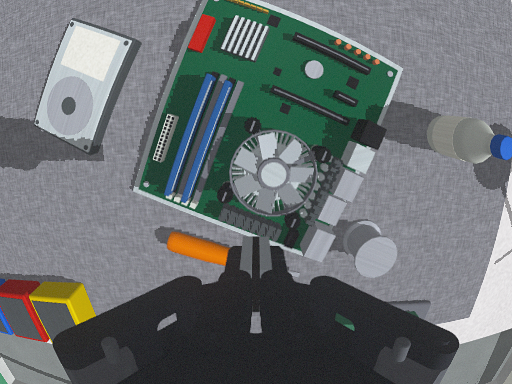

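Wrist view: the fan hub is at (274,174). The pins are near (253,126), (323,155), (224,192) and (293,225), and the upper one (nearest the robot) is the open one. I'll convert these with the fisheye model.

```bash
cat >> h.py <<'E'
from scipy.spatial.transform import Rotation as Rn
def wcloud(d,p,q):
    m=optics.camera_model("wrist");K=m["K"];T=m["tool_from_camera"]
    v,u=np.mgrid[:d.shape[0],:d.shape[1]]
    a=(u-K[0,2])/K[0,0];b=(v-K[1,2])/K[1,1];th=np.hypot(a,b)+1e-9
    t=np.tan(np.minimum(th,1.5))/th
    P=np.stack([a*t*d,b*t*d,d],-1)
    P=P@T[:3,:3].T+T[:3,3]
    return P@Rn.from_quat(q).as_matrix().T+p
E
python3 - <<'E'
from h import *
import cv2
f=np.load("pics/wrist1.npz");P=wcloud(f['d'],f['p'],f['q']);im=f['im']
for c in((253,126),(323,155),(224,192),(293,225)):
    s=np.s_[c[1]-14:c[1]+15,c[0]-14:c[0]+15]
    Q=P[s].reshape(-1,3);I=im[s].reshape(-1,3).max(-1)
    Z=Q[:,2];g=(Z>.0565)&(Z<.072)&(I<75)
    A=Q[g]; h=np.percentile(A[:,2],70); B=A[abs(A[:,2]-h)<.0025]
    print(c,len(B),B.mean(0).round(4),((B.min(0)+B.max(0))/2).round(4),np.ptp(B,0).round(4))
print(P[174,274])
cv2.imwrite("pics/wc.png",cv2.resize(im[95:245,190:350,::-1],None,fx=4,fy=4,interpolation=cv2.INTER_CUBIC))
E
```

```text
(253, 126) 171 [0.5601 0.1015 0.0671] [0.5606 0.1014 0.0671] [0.014  0.0147 0.004 ]
(323, 155) 140 [0.5881 0.1707 0.0602] [0.5884 0.1713 0.0601] [0.0138 0.0143 0.0037]
(224, 192) 146 [0.6292 0.0736 0.0602] [0.6294 0.0735 0.0603] [0.0136 0.0141 0.0037]
(293, 225) 133 [0.6575 0.143  0.0603] [0.658  0.143  0.0602] [0.0144 0.0143 0.0034]
[0.60908252 0.12302829 0.05335529]
```

View pics/wc.png

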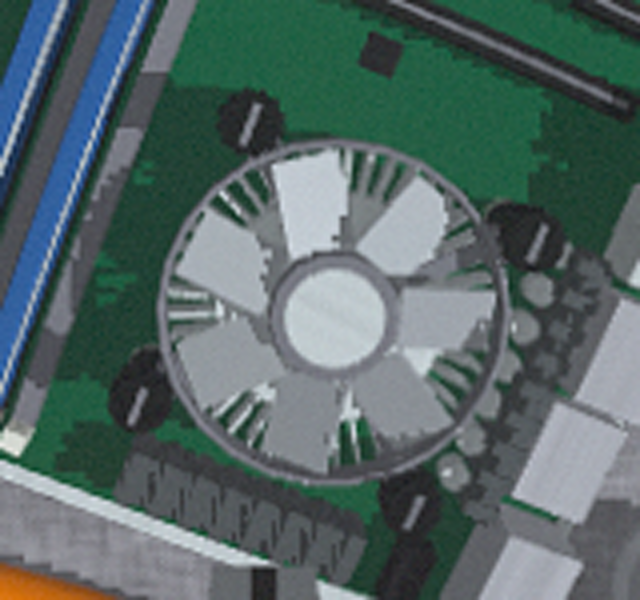

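All four heights and the 74–75 mm spacing agree with the description. I take the open pin as (0.5605, 0.102, 0.067). I'll move above it, come down under guard, then press slowly with a force stop.

Run:
```python
from h import *
from workcell import r
import cv2
q=[0,1,0,0]; x,y=.5605,.102
r.move_straight([x,y,.15],q,speed=.1)
print(r.move_straight([x,y,.098],q,speed=.05,max_force=8))
r.hold(.3)
s=r.read_state(); print(s["time_s"],s["eef_pos"],s["contact_force"],s["grip_width"])
im,d=optics.get_image("side"); cv2.imwrite("pics/s2.png",cv2.resize(im[180:280,180:330,::-1],None,fx=5,fy=5,interpolation=cv2.INTER_CUBIC))
```

```text
False
5.2583 [0.56057646 0.10200323 0.09817311] [-1.2021773  -0.33843361 -0.17066707] -0.00011586493915262176
```

View pics/s2.png

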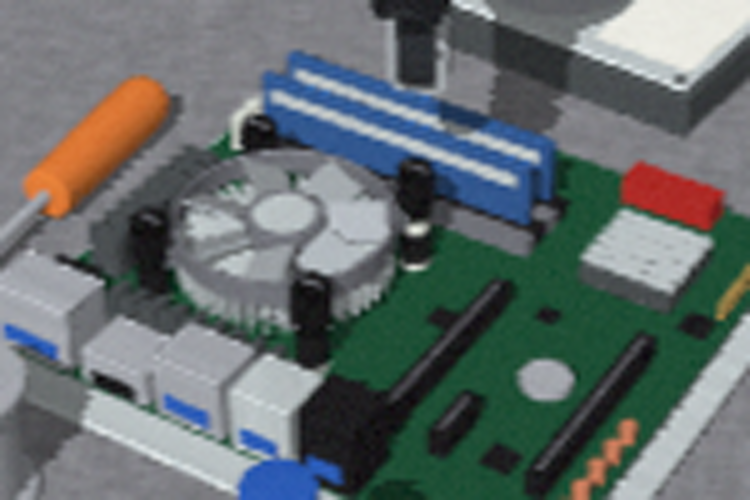

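The fingertip shows at crop px (417,85) and the pin top at (417,165). That gap is larger than the 6 mm I expected, so I'll compare with the projection.

Run:
```python
from h import *
from workcell import r
import cv2
s=r.read_state(); print(s["time_s"],s["eef_pos"])
for n,(v0,u0) in (("side",(180,180)),("scene",(150,220))):
    im,d=optics.get_image(n); P=cloud(n,d);m=optics.camera_model(n)
    for X in ([.5605,.102,.073],[.5605,.102,.067]):
        c=m["R"]@X+m["t"];c=m["K"]@c;print(n,c[:2]/c[2],(c[:2]/c[2]-[u0,v0])*5)
    g=(np.hypot(P[...,0]-.5605,P[...,1]-.102)<.03)&(P[...,2]>.0685)&(P[...,2]<.2)
    Q=P[g];print(len(Q),np.sort(Q[:,2])[:10].round(4), Q[Q[:,2]<Q[:,2].min()+.006].mean(0))
    cv2.imwrite(f"pics/{n}3.png",cv2.resize(im[v0-60:v0+60,u0:u0+150,::-1],None,fx=5,fy=5))
    if n=="side": print(P[196,260:268].round(4),P[190,260:268].round(4))
```

```text
5.3083 [0.56054373 0.1020143  0.09814006]
side [263.52140351 209.62491111] [417.60701754 148.12455553]
side [263.49718199 212.11576461] [417.48590993 160.57882307]
332 [0.1051 0.1059 0.106  0.1061 0.1067 0.1069 0.107  0.1073 0.1073 0.1079] [0.55897002 0.10882787 0.10808667]
[[0.5656 0.114  0.1123]
 [0.5637 0.1139 0.1125]
 [0.5618 0.1142 0.1129]
 [0.5598 0.1148 0.1135]
 [0.5578 0.1155 0.1142]
 [0.5559 0.1155 0.1144]
 [0.5542 0.1138 0.1135]
 [0.5529 0.1096 0.1108]] [[0.5652 0.1171 0.1278]
 [0.5635 0.1156 0.1271]
 [0.5616 0.116  0.1276]
 [0.5598 0.1154 0.1273]
 [0.5579 0.1155 0.1276]
 [0.5556 0.1179 0.1294]
 [0.554  0.1162 0.1285]
 [0.553  0.1102 0.1248]]
scene [297.99879231 203.31938514] [389.99396155 266.59692569]
scene [297.77906741 205.25274608] [388.89533706 276.26373042]
581 [0.1085 0.1085 0.109  0.1095 0.1099 0.1117 0.1117 0.1119 0.1121 0.1122] [0.57086765 0.10139213 0.11178242]
```

View pics/side3.png

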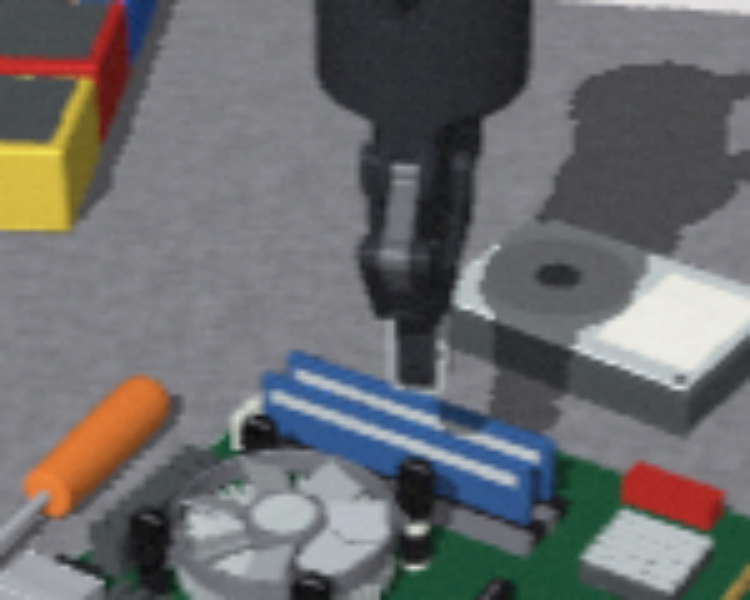

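View pics/scene3.png

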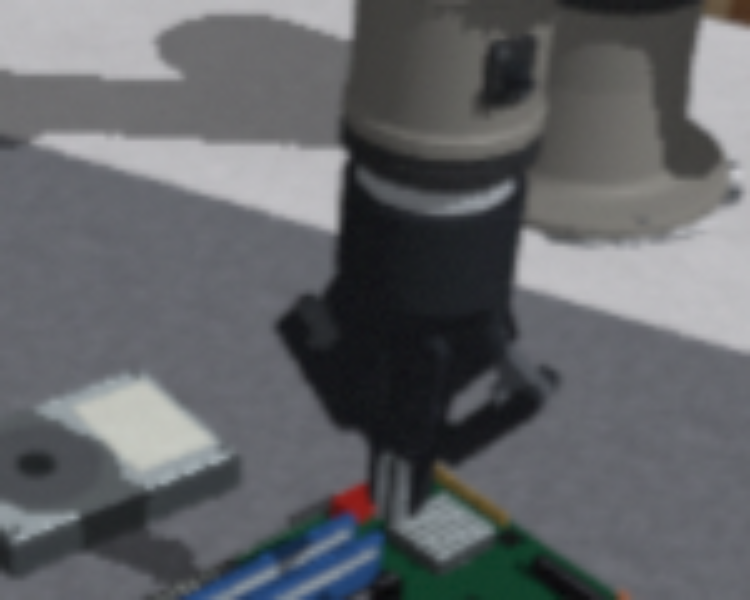

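Both cameras put the real fingertip at about 0.105 m, roughly 30 mm above what the TCP plus 25 mm predicts. I'll check it in the wrist depth before descending.

Run:
```python
from h import *
from workcell import r
import cv2
f=np.load("pics/wrist1.npz");P=wcloud(f['d'],f['p'],f['q'])-f['p']
for v in range(226,300,6): print(v,[tuple(P[v,u].round(3)) for u in (240,250,262,272)])
s=r.read_state();im,d=optics.get_image("wrist");P=wcloud(d,s["eef_pos"],s["eef_rot"])
np.savez("pics/wrist2.npz",im=im,d=d,p=s["eef_pos"],q=s["eef_rot"]);cv2.imwrite("pics/wrist2.png",im[...,::-1])
print(s["time_s"],P[150,250],P[50,300],P[100,200])
```

```text
226 [(np.float64(0.049), np.float64(-0.017), np.float64(-0.152)), (np.float64(0.049), np.float64(-0.006), np.float64(-0.152)), (np.float64(0.048), np.float64(0.007), np.float64(-0.15)), (np.float64(0.048), np.float64(0.018), np.float64(-0.149))]
232 [(np.float64(0.068), np.float64(-0.019), np.float64(-0.18)), (np.float64(0.055), np.float64(-0.006), np.float64(-0.15)), (np.float64(0.056), np.float64(0.007), np.float64(-0.153)), (np.float64(0.056), np.float64(0.018), np.float64(-0.152))]
238 [(np.float64(0.079), np.float64(-0.019), np.float64(-0.187)), (np.float64(-0.012), np.float64(-0.003), np.float64(0.015)), (np.float64(-0.012), np.float64(0.003), np.float64(0.016)), (np.float64(0.063), np.float64(0.018), np.float64(-0.152))]
244 [(np.float64(0.088), np.float64(-0.02), np.float64(-0.188)), (np.float64(-0.012), np.float64(-0.003), np.float64(0.022)), (np.float64(-0.012), np.float64(0.003), np.float64(0.023)), (np.float64(0.084), np.float64(0.02), np.float64(-0.18))]
250 [(np.float64(-0.008), np.float64(-0.008), np.float64(0.021)), (np.float64(-0.011), np.float64(-0.003), np.float64(
[... 1510 characters left out ...]
float64(0.002), np.float64(0.057)), (np.float64(-0.013), np.float64(0.005), np.float64(0.06))]
292 [(np.float64(-0.013), np.float64(-0.006), np.float64(0.064)), (np.float64(-0.008), np.float64(-0.003), np.float64(0.056)), (np.float64(-0.009), np.float64(0.002), np.float64(0.058)), (np.float64(-0.013), np.float64(0.005), np.float64(0.064))]
298 [(np.float64(-0.017), np.float64(-0.006), np.float64(0.073)), (np.float64(-0.005), np.float64(-0.003), np.float64(0.056)), (np.float64(-0.005), np.float64(0.002), np.float64(0.056)), (np.float64(-0.018), np.float64(0.005), np.float64(0.075))]
5.4083 [0.51635311 0.09727869 0.02006544] [0.43560308 0.13669962 0.01170558] [0.47668749 0.05877251 0.01915943]
```

View pics/wrist2.png

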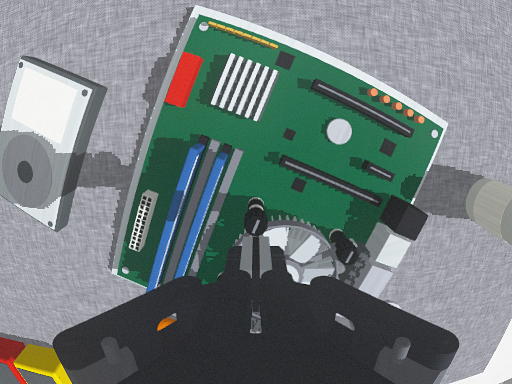

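In the wrist depth too, the closed fingertips end about 10 mm behind the TCP, with the xy position still good. So I won't trust the 25 mm figure. I'll descend slowly with a light force stop to find the contact height.

Run:
```python
from workcell import r
q=[0,1,0,0]; x,y=.5605,.102
for z in (.086,.072):
    hit=r.move_straight([x,y,z],q,speed=.02,max_force=4)
    s=r.read_state(); print(hit,s["time_s"],s["eef_pos"],s["contact_force"])
    if hit: break
```

```text
False 6.2083 [0.56053123 0.10202235 0.08599991] [ 0.74212905 -0.22862597 -0.09696224]
False 7.0583 [0.56056381 0.10201145 0.07204975] [-0.0138774  0.8025397  0.0447101]
```

Run:
```python
from h import *
import cv2
im,d=optics.get_image("side");P=cloud("side",d)
g=(np.hypot(P[...,0]-.5605,P[...,1]-.102)<.03)&(P[...,2]>.0695)&(P[...,2]<.2)
print(np.sort(P[g][:,2])[:12].round(4))
cv2.imwrite("pics/s4.png",cv2.resize(im[160:260,190:340,::-1],None,fx=5,fy=5,interpolation=cv2.INTER_CUBIC))
```

```text
[0.0792 0.0796 0.0798 0.0806 0.0807 0.0808 0.0813 0.0814 0.0817 0.0818
 0.0828 0.083 ]
```

View pics/s4.png

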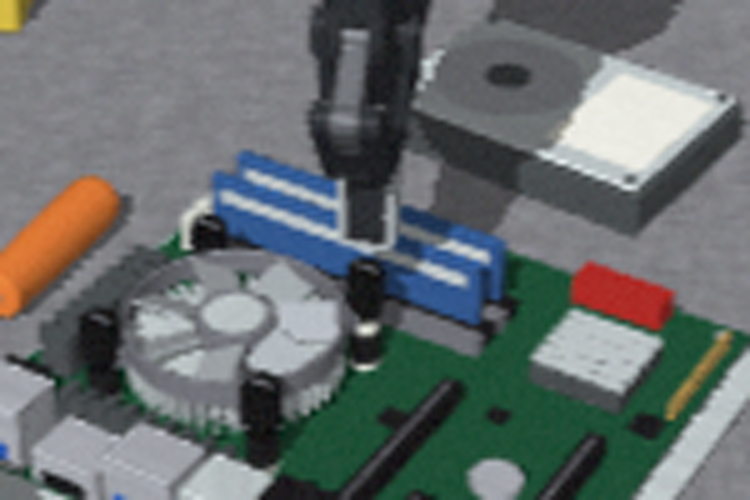

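The tip is directly over the pin (crop px (367,245) above a head at (367,265)), about 12 mm above it. So contact should come near TCP z 0.060 and home near 0.053.

Run:
```python
from workcell import r
q=[0,1,0,0]; x,y=.5605,.102
hit=r.move_straight([x,y,.055],q,speed=.012,max_force=4)
s=r.read_state(); print(hit,s["time_s"],s["eef_pos"],s["contact_force"])
```

```text
True 8.2 [0.5604642  0.10199175 0.05761255] [-0.13914303 -0.00787133  4.25650031]
```

Run:
```python
from workcell import r
q=[0,1,0,0]; x,y=.5605,.102
for z in (.056,.0545,.053,.0515,.0505,.0495,.0485):
    hit=r.move_straight([x,y,z],q,speed=.01,max_force=12)
    s=r.read_state(); print(z,hit,round(s["time_s"],2),s["eef_pos"].round(5),s["contact_force"].round(2))
    if hit or s["contact_force"][2]>16: break
```

```text
0.056 False 8.47 [0.56056 0.10198 0.05632] [-1.87 -0.2   5.2 ]
0.0545 False 8.78 [0.56055 0.102   0.05471] [-0.69  0.3   5.01]
0.053 False 9.07 [0.56054 0.10202 0.05311] [-0.31 -0.05  3.56]
0.0515 False 9.38 [0.56051 0.102   0.05153] [-0.4   0.19  4.37]
0.0505 False 9.62 [0.56066 0.10202 0.05126] [-2.89 -0.47 10.28]
0.0495 False 9.88 [0.56088 0.10203 0.05116] [-5.17 -1.56 16.13]
```

The head moved about 6.4 mm at around 5 N. Then motion stopped while the force rose to 16 N, so it is on its stop. I'll retreat and check.

Run:
```python
from h import *
from workcell import r
import cv2
q=[0,1,0,0]; x,y=.5605,.102
r.move_straight([x,y,.07],q,speed=.03)
r.move_straight([x,y,.15],q,speed=.1)
r.reach([0.622,0.104,0.19],q)
r.hold(.3)
s=r.read_state(); print(s["time_s"],s["eef_pos"],s["contact_force"])
im,d=optics.get_image("wrist");P=wcloud(d,s["eef_pos"],s["eef_rot"])
for c in((253,126),(323,155),(224,192),(293,225)):
    sl=np.s_[c[1]-14:c[1]+15,c[0]-14:c[0]+15]
    Q=P[sl].reshape(-1,3);I=im[sl].reshape(-1,3).max(-1)
    Z=Q[:,2];g=(Z>.0565)&(Z<.072)&(I<75);A=Q[g];h=np.percentile(A[:,2],70);B=A[abs(A[:,2]-h)<.0025]
    print(c,len(B),B.mean(0).round(4))
im,d=optics.get_image("side");P=cloud("side",d)
g=(np.hypot(P[...,0]-.5605,P[...,1]-.102)<.012)&(P[...,2]<.1)
print(np.sort(P[g][:,2])[-8:].round(4))
cv2.imwrite("pics/s5.png",cv2.resize(im[160:300,160:350,::-1],None,fx=4,fy=4,interpolation=cv2.INTER_CUBIC))
```

```text
12.35 [0.62114305 0.10406276 0.1894267 ] [ 0.19317268  0.01760669 -0.13506981]
(253, 126) 166 [0.5601 0.1015 0.0601]
(323, 155) 141 [0.5883 0.1706 0.0602]
(224, 192) 148 [0.6292 0.0736 0.0601]
(293, 225) 129 [0.6573 0.1428 0.0602]
[0.0597 0.0597 0.0599 0.0599 0.06   0.0602 0.0603 0.0608]
```

View pics/s5.png

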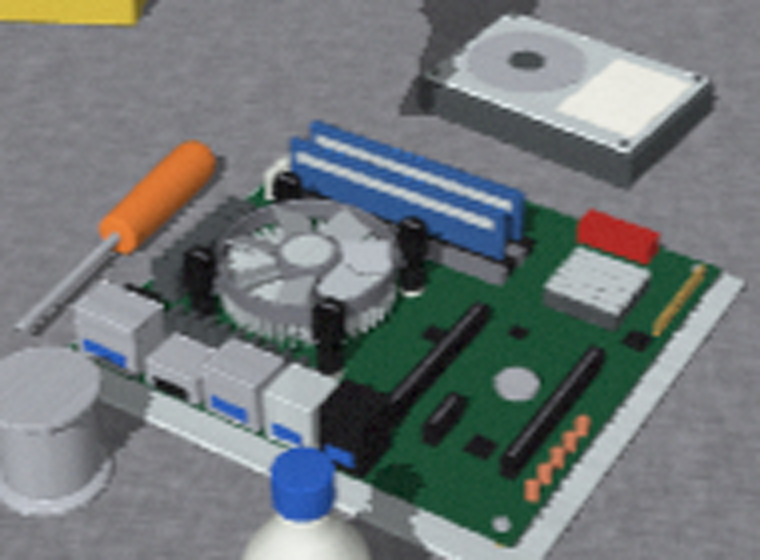

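The white band under the head at (412,240) is gone. All four tops now read 0.060–0.0602 m, and nothing else in the view has moved.

```bash
python3 -c "
from workcell import r
r.finish_job()"
```

```text
the job is handed in; nothing more can be done
```

The open push-pin is pressed fully home, and I handed the job in with the robot clear of everything. It was the pin nearest the robot on the memory side, with its top at about (0.5605, 0.102, 0.067) m.

- **Press:** I pushed straight down with closed fingertips at about 10 mm/s. The head slid about 6.4 mm at around 5 N, then stopped against its stop. I let the force rise to 16 N there and drew straight up.
- **Last checks:** The wrist camera put the pressed pin's top at 60.1 mm and the other three at 60.1–60.2 mm, and the side view agreed. The white band of shaft is gone, and nothing else looks moved. About 12.4 s had passed on the robot's clock.
- **What disagreed:** The closed fingertips were really about 8–10 mm behind the TCP, not 25 mm ahead of it as `r.tip_extent` says. All three cameras showed this and the contact height confirmed it. I found the contact by a slow, force-limited descent instead of using the stated figure.

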